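# Uncover the radiator valves and push the red one shut

### The arm

A 6-joint arm with a two-finger parallel gripper is mounted at the origin on the work surface. World frame = base frame: x ahead of the robot, y to its left, z up, the work surface at z = 0. Lengths are in m, angles in rad, forces in N, time in s.
With the tool pointing down it reaches from about 0.375 to 0.975 m from the base axis. Payload 3.8 kg.
Tool frame: the origin (TCP) lies between the finger pads; the fingertips stand 11 mm ahead of it and the grasp point (between the pads) lies 8 mm behind it; z points along the fingers, y is the line along which they close (so a half turn about z gives the same grasp; the last joint's range is limited). The gripper opens to 85 mm and grips with 20 to 120 N. Pads are 22 mm wide; open, the fingers measure 114 mm over their backs; the gripper's body (76 mm by 85 mm) begins 54 mm behind the grasp point. The pads swing forward as they close: fully open they stand 13 mm farther back than shut.
Start: joints at [-1.25, 0.264, 1.604, -0, 1.274, -0.037], TCP at [0.236, -0.632, 0.242] pointing down, gripper open.
Joint ranges: [-2.63, 2.63], [-0.94, 2.18], [0.31, 2.57], [-1.31, 4.45], [0, 2.66], [-2.55, 2.55]. Speed limits (rad/s): [2.57, 2.57, 3.14, 3.14, 3.14, 3.14].

### API

Orientations are given as a unit quaternion [x, y, z, w].
In Python, from workcell import readout, cams, r, find_in, pinpoint gives the robot as it stands. The module is installed in compiled form; this text tells all that it offers.
- The arm moves only by the shell command python3 -m handwheel 'ROWS' [OPENING] [FORCE]. ROWS is JSON, a list of rows, each an object of numbers: "x", "y", "z": the shift along the world's x, y, z in cm; "spin": the turn about the world's z in degrees. A call has 1 to 5 rows; each row shifts and turns the commanded pose from where the row before left it; what a row does not reach is not made up. A row lasts 1/12 s, in which the tool goes at most 41.7 mm and 7.16 degrees, less where a joint would pass 70% of its speed; a pose out of reach is approached as far as the arm can. A call is refused whole if a number of a shift passes 4.17 or a number of a turn 7.16, either way. A call with a gripper value outside its range is refused whole. OPENING is the finger opening in cm, from 0 to 8.54, set as the call begins (- or left out, the last holds). The fingers move at their own pace and stop on an object; FORCE is the grip in N (left out, the last holds). Time passes only in rows, so rows that do not move let the fingers close. It gives the time, the measured TCP pose, the force, the opening and the grip force at its end, in the units of the state.
- readout.sense(): the state, without advancing time (a new reading comes with each control period).
- cams.camera(name): name is "scene" or "top" or "wrist"; returns the picture (384x512x3 uint8, red, green, blue); there is no depth.
- cams.camera_model(name): a dict with "mtx" (3x3 intrinsics, pixels), "R" (3x3) and "t" (3): a world point X has camera coordinates R X + t; the wrist camera has in their place "mount" (4x4, takes a point from camera to tool coordinates, whose origin is the TCP and whose axes are the flange's). Camera axes: x right, y down, z forward; pixel columns grow to the right and rows downward; lengths in m; the calibration is good to about 2 mm. A picture is of the moment at which its call begins: read the wrist's pose just before it. camera_model takes no time and is no camera call.
- r.sign_off(): hands the job in; it is judged then, once.
Trained networks look in the newest picture that a camera, given by its name, has taken for a name from the list of things; names that differ only in an ending like _2 or _b are one class to them, and where a whole thing is asked for, a point or a joint stands for the part that bears it (a point fixed in the world has none). Each returns a list of dicts, best first, with "confidence" (0 to 1); they miss things now and then, are a little off and sometimes report something else, mostly with a low value. They report only what shows in the picture. A call takes as long as a camera call.
- find_in(camera, label): "rect" ([centre column, centre row, width, height] in pixels, round what is visible of it).
- pinpoint(camera, label): "position" ([column, row] in pixels: a listed point, or the origin of a listed thing).
The state is a dict: "clock": time; "q": joint angles; "joint_vel": joint speeds; "tau": joint torques, N m; "tool_pos": TCP position; "ee_rot": TCP orientation; "force": force on the tool from outside, world axes, zero at the start; "moment": the same for the moment, N m; "finger_gap": finger opening in m; "gripper_force": force on a finger pad.
Only numpy, scipy, OpenCV 4.12 (cv2) and the standard library are available. Lean on these libraries where they do the work, as an engineer would, in place of code of your own. Each camera call takes 0.05 s, during which the arm holds its last target. There are 200 camera calls.

### The job

Turn off the radiator at the white valve box on the desk: push its grey sliding cover all the way aside along its rails onto the closed deck, then push the red valve handle fully shut, a quarter turn clockwise. Only push with the fingers: do not pick up the cover or anything else; it stays lying flat on its rails. Leave the blue handle, the mug, the jar and the screwdriver as they are.

Things in the scene. Friction and masses are not known exactly. Their poses are not given: they have to be found in the camera images.
- valve_box: White heating valve box fixed to the desk, 190 (own x) x 490 (own y) mm, flat top ledge 68 mm above the desk. Origin: desk level, under the centre of the opening. Own x points away from the robot, own y along the rails towards the deck, z up. Two aluminium guide rails at own x = +-91 mm stand 8 mm above the ledge. On the far side two 35 mm high copper pipes reach out 80 mm.
- opening (a point): Centre of the box's opening, at ledge height (68 mm). The opening spans own x -75..75 and own y -115..115 mm. In it, under the cover, stand two ball valves, their stems at own (x, y) = (30, -50) and (30, 42) mm; which of the two is red varies. Open levers point to own -x, shut ones to own +y.
- deck (a point): Where the cover's origin lies when it is fully aside, against the end stop: 235 mm along the box's own y from the centre of the opening, at ledge height. The closed white deck, flush with the ledge, spans own y 115..355 mm and ends in a stop 8 mm high.
- cover: Loose grey plastic cover, 0.25 to 0.5 kg, lying on the ledge between the rails (2 mm play each side), sliding along the box's own y. Plate 170 (own x) x 240 (y) x 8 mm with a raised block 110 x 100 x 14 mm in its middle: top 22 mm above the underside. Origin: centre of the underside. Axes as the box. Starts 0 to 30 mm along own y from closed. Push the block's own -y face, 50 mm from the origin.
- red_valve: The valve with the red handle, hidden under the cover at first. Its origin is on the vertical stem axis, 4 mm above the desk; its axes are as the box's. Its copper pipe (top 35 mm above the desk) runs along own x; the brass body's top is 39 mm above the desk.
- red_handle (a joint): Angle of the red lever about its stem: 0 = open (lever in line with the pipe, pointing to the box's own -x), growing clockwise seen from above, 1.571 = shut at its stop (lever across the pipe, pointing to own +y). Starts 0 to 0.3. It stays where it is left; it takes about 0.08 N m (2 N at 45 mm from the stem).
- red_tip (a point): Outer end of the red lever, at mid height (53 mm above the desk), 65 mm from the stem axis. The lever is 16 mm wide and 14 mm thick: from 46 to 60 mm above the desk, 8 mm below the ledge.
- blue_valve: The other valve, same as the red but with a blue handle; origin on its stem axis, 92 mm from the red one's stem.
- blue_tip (a point): Outer end of the blue lever (same size as the red); it stands open, at 0 to 0.3 rad as the red does, and must stay there.
- mug: White mug, loose, 80 mm across, 90 mm high, origin under its centre; beyond the box's own -y end. Leave it.
- jar: Amber jar with yellow cap, loose, 60 mm across, 85 mm high, origin under its centre; on the robot's side of the deck. Leave it.
- screwdriver: Orange-handled screwdriver lying loose on the robot's side of the opening, about 200 mm long, along its own x. Leave it.

How it is judged:
By the outcome, as a careful person would: the job done as asked, in the order asked, and still so for the second after the job is handed in, with the robot touching nothing.
It also fails if it takes over 48 s, if anything falls off the work surface, if the arm or the gripper's body presses on something with over 40 N, if the wrist force passes 120 N, or if a joint passes its speed limit or range.

## Working session

There is one attempt and no reset: what is moved stays moved. The work goes in short steps, Python scripts to look and compute and a shell command to move; the robot and the scene stay as the last step left them, time stands still between calls to the robot, and variables do not carry over. Pictures are saved under pics/ and viewed, at most 10 in all, crops included, and the job is handed in when it is done.

```bash
mkdir -p pics; cat > h.py <<'E'
import numpy as np,cv2
from workcell import readout,cams,r,find_in,pinpoint
def ray(cam,px):
    m=cams.camera_model(cam);K=np.array(m["mtx"]);R=np.array(m["R"]);t=np.array(m["t"])
    d=R.T@np.linalg.inv(K)@np.array([px[0],px[1],1.]);return -R.T@t,d
def at(cam,px,z):
    o,d=ray(cam,px);return o+d*(z-o[2])/d[2]
def proj(cam,X):
    m=cams.camera_model(cam);c=np.array(m["R"])@np.array(X)+np.array(m["t"]);p=np.array(m["mtx"])@c;return p[:2]/p[2]
E
python3 - <<'E'
from h import *
ims=[]
for c in("top","scene"):
    im=cams.camera(c);ims.append(im);cv2.imwrite(f"pics/{c}0.png",im[:,:,::-1])
    for l,z in(("valve_box",0),("opening",.068),("deck",.068),("cover",.068),("mug",0),("jar",0),("screwdriver",.01)):
        p=pinpoint(c,l)[:1]
        for q in p: print(c,l,round(q["confidence"],2),np.round(q["position"]),at(c,q["position"],z).round(3))
print(readout.sense())
cv2.imwrite("pics/both0.png",cv2.resize(np.hstack(ims),(800,300))[:,:,::-1])
E
```

```text
top valve_box 0.32 [248. 243.] [ 0.434 -0.051  0.   ]
top deck 0.92 [154. 128.] [0.673 0.186 0.068]
top cover 0.61 [246. 161.] [ 0.611 -0.031  0.068]
top mug 0.76 [378. 200.] [ 0.562 -0.348  0.   ]
top jar 0.93 [154. 211.] [0.491 0.179 0.   ]
top screwdriver 0.77 [249. 246.] [ 0.426 -0.054  0.01 ]
scene deck 0.61 [273. 320.] [0.68  0.185 0.068]
scene cover 0.91 [245. 242.] [ 0.622 -0.012  0.068]
scene mug 0.96 [201. 161.] [ 0.559 -0.344  0.   ]
scene jar 0.82 [330. 283.] [0.494 0.178 0.   ]
scene screwdriver 0.86 [297. 208.] [ 0.43  -0.042  0.01 ]
{'clock': 0.8, 'q': array([-1.24991213e+00,  2.63860055e-01,  1.60401128e+00,  4.96330549e-06,
        1.27372004e+00, -3.69250122e-02]), 'joint_vel': array([-0.00144051, -0.00035647,  0.00160898,  0.00018894, -0.00129429,
        0.00029765]), 'tau': array([-8.46480707e-04, -5.14976799e+01, -3.67698848e+01, -8.17799162e-07,
        4.45246505e-04, -2.52021827e-06]), 'tool_pos': array([ 0.23637911, -0.63223956,  0.24230056]), 'ee_rot': array([9.84039340e-01, 1.77951052e-01, 2.43980240e-06, 2.98966828e-07]), 'force': array([-0.20516278,  0.29082516, -0.68074729]), 'moment': array([ 0.01352262,  0.03718302, -0.02263897]), 'gripper_force': 0.0, 'finger_gap': 0.08542337345241599}
```

View pics/top0.png

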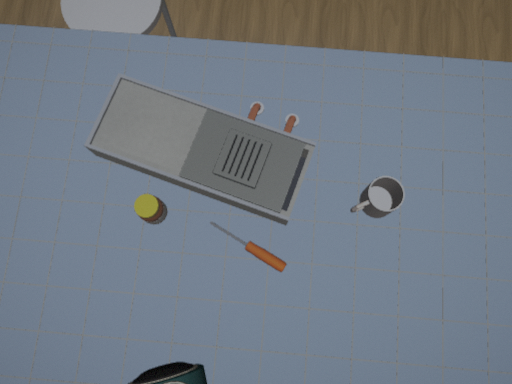

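View pics/scene0.png

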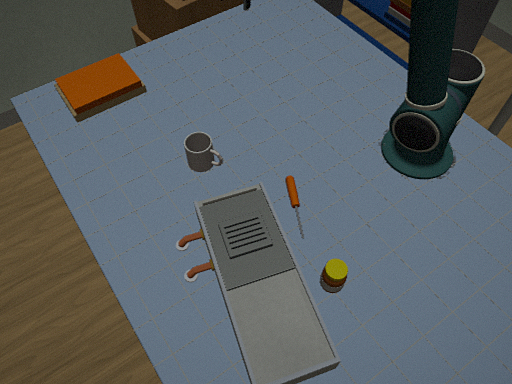

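The top view shows the box with outer corners at about (121,79), (314,146), (289,217) and (89,148). The cover's block is centred near (243,158) and the deck is at upper left. The scene view agrees. Next I fit the box pose.

```bash
python3 - <<'E'
from h import *
im=cv2.imread("pics/top0.png")
P={k:at("top",p,.076)[:2] for k,p in dict(fl=(121,79),fr=(314,146),nr=(289,217),nl=(89,148)).items()}
for k in P: print(k,P[k].round(3))
v=P['fl']-P['fr']+P['nl']-P['nr'];v/=np.linalg.norm(v);u=np.array([v[1],-v[0]])
c=sum(P.values())/4;print("ydir",v,"len",[np.linalg.norm(P[a]-P[b]) for a,b in(('fl','fr'),('nl','nr'),('fl','nl'),('fr','nr'))])
print("yaw deg",np.degrees(np.arctan2(-v[0],v[1])),"opening",c-.12*v,"deck",c+.115*v)
b=at("top",(243,158),.09)[:2];print("block",b,"own",u@(b-c+.12*v),v@(b-c+.12*v))
cr=cv2.resize(im[60:240,70:330],None,fx=3,fy=3,interpolation=cv2.INTER_CUBIC)
o=c-.12*v
for X,Y,z in [(a,b,.076) for a in(-.095,.095) for b in(-.125,.365)]+[(a,b,.068) for a in(-.075,.075) for b in(-.115,.115)]+[(.09+.01,-.05,.03),(.175,-.05,.0175),(.175,.042,.0175)]:
    q=proj("top",[*(o+X*u+Y*v),z]);cv2.circle(cr,tuple(int(t) for t in (q-[70,60])*3),3,(0,0,255),-1)
cv2.imwrite("pics/c0.png",cr)
E
```

```text
fl [0.782 0.276]
fr [ 0.656 -0.182]
nr [ 0.49  -0.137]
nl [0.61  0.323]
ydir [0.25839272 0.96603996] len [np.float64(0.4746701773558683), np.float64(0.47543995316891213), np.float64(0.1789136757932325), np.float64(0.17203969276087006)]
yaw deg -14.974712898441554 opening [ 0.60370221 -0.04600107] deck [0.6644245  0.18101832]
block [ 0.61099031 -0.0260406 ] own 0.001882954552496566 0.02116580252871582
```

View pics/c0.png

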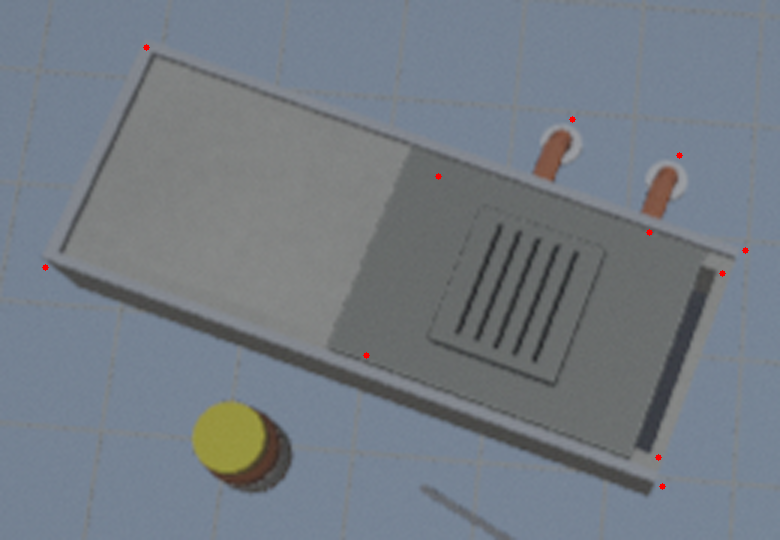

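The reprojected box fits within a few mm: yaw is about -15° and the cover starts about 20 mm along. I travel to just behind the block's -y face, closing the fingers and turning to yaw 75° on the way.

```bash
python3 -m handwheel '[{"x":2.2,"y":3.27,"spin":3.4},{"x":2.2,"y":3.27,"spin":3.4},{"x":2.2,"y":3.27,"spin":3.4},{"x":2.2,"y":3.27,"spin":3.4},{"x":2.2,"y":3.27,"spin":3.4}]' 0 20
python3 -m handwheel '[{"x":2.2,"y":3.27,"spin":3.4},{"x":2.2,"y":3.27,"spin":3.4},{"x":2.2,"y":3.27,"spin":3.4},{"x":2.2,"y":3.27,"spin":3.4},{"x":2.2,"y":3.27,"spin":3.4}]'
python3 -m handwheel '[{"x":2.2,"y":3.27,"spin":3.4},{"x":2.2,"y":3.27,"spin":3.4},{"x":2.2,"y":3.27,"spin":3.4},{"x":2.2,"y":3.27,"spin":3.4},{"x":2.2,"y":3.27,"spin":3.4}]'
python3 -m handwheel '[{"x":2.2,"y":3.27,"spin":3.4},{},{}]'
cat >> h.py <<'E'
from scipy.spatial.transform import Rotation as Ro
def wcam(s):
    m=cams.camera_model("wrist");T=np.eye(4);T[:3,:3]=Ro.from_quat(s["ee_rot"]).as_matrix();T[:3,3]=s["tool_pos"];return np.array(m["mtx"]),T@np.array(m["mount"])
def watt(s,px,z):
    K,T=wcam(s);d=T[:3,:3]@np.linalg.inv(K)@np.array([px[0],px[1],1.]);o=T[:3,3];return o+d*(z-o[2])/d[2]
E
python3 - <<'E'
from h import *
s=readout.sense();im=cams.camera("wrist");cv2.imwrite("pics/w1.png",im[:,:,::-1])
print(s["q"].round(2),Ro.from_quat(s["ee_rot"]).as_matrix()[:,0],np.array(cams.camera_model("wrist")["mount"]).round(3))
for l,z in(("cover",.068),("opening",.068)):
    for q in pinpoint("wrist",l)[:1]:print(l,q,watt(s,q["position"],z))
E
```

```text
[-1.25  0.26  1.6   0.    1.27 -0.04] [9.36666846e-01 3.50221672e-01 4.69532016e-06] [[ 0.    -0.947 -0.321  0.083]
 [ 1.    -0.     0.001  0.001]
 [-0.001 -0.321  0.947 -0.131]
 [ 0.     0.     0.     1.   ]]invalid input
invalid input
invalid input
invalid input
```

View pics/w1.png

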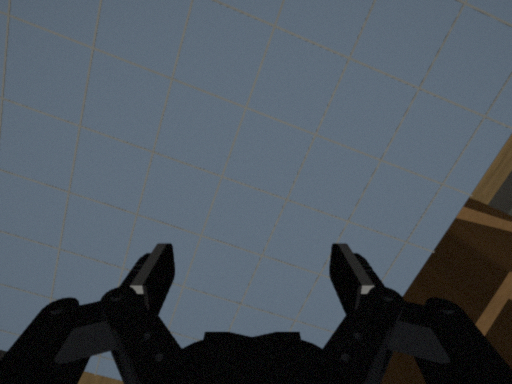

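The wrist picture shows only bare desk and the open fingers: the arm has not moved because the rows were refused. I'll give all four keys in each row.

```bash
python3 -m handwheel '[{"x":2.2,"y":3.27,"z":0,"spin":3.4},{"x":2.2,"y":3.27,"z":0,"spin":3.4},{"x":2.2,"y":3.27,"z":0,"spin":3.4},{"x":2.2,"y":3.27,"z":0,"spin":3.4},{"x":2.2,"y":3.27,"z":0,"spin":3.4}]' 0 20
```

```text
clock: 1.37
tool_pos: [0.347, -0.4673, 0.2424]
ee_rot: [0.947, 0.322, 0.0, 0.0]
force: [1.2, 0.2, -0.7]
finger_gap: 0.0255
gripper_force: 0.0
```

```bash
python3 -m handwheel '[{"x":2.2,"y":3.27,"z":0,"spin":3.4},{"x":2.2,"y":3.27,"z":0,"spin":3.4},{"x":2.2,"y":3.27,"z":0,"spin":3.4},{"x":2.2,"y":3.27,"z":0,"spin":3.4},{"x":2.2,"y":3.27,"z":0,"spin":3.4}]'
python3 -m handwheel '[{"x":2.2,"y":3.27,"z":0,"spin":3.4},{"x":2.2,"y":3.27,"z":0,"spin":3.4},{"x":2.2,"y":3.27,"z":0,"spin":3.4},{"x":2.2,"y":3.27,"z":0,"spin":3.4},{"x":2.2,"y":3.27,"z":0,"spin":3.4}]'
python3 -m handwheel '[{"x":2.2,"y":3.27,"z":0,"spin":3.5},{"x":0,"y":0,"z":0,"spin":0}]'
python3 - <<'E'
from h import *
s=readout.sense();im=cams.camera("wrist");cv2.imwrite("pics/w2.png",im[:,:,::-1])
print(s["q"].round(2),Ro.from_quat(s["ee_rot"]).as_matrix()[:,0])
for l,z in(("cover",.068),("opening",.068),("deck",.068)):
    for q in pinpoint("wrist",l)[:1]:print(l,q,watt(s,q["position"],z))
E
```

```text
clock: 1.78
tool_pos: [0.4572, -0.3036, 0.2427]
ee_rot: [0.888, 0.459, 0.0, 0.0]
force: [1.2, -0.6, 0.4]
finger_gap: -0.0
gripper_force: 0.0
clock: 2.2
tool_pos: [0.5673, -0.1399, 0.2426]
ee_rot: [0.811, 0.585, 0.0, 0.0]
force: [0.0, -0.0, -0.7]
finger_gap: -0.0001
gripper_force: 0.0
clock: 2.37
tool_pos: [0.5917, -0.1032, 0.2426]
ee_rot: [0.791, 0.612, 0.002, -0.0]
force: [0.0, -0.5, -0.3]
finger_gap: -0.0001
gripper_force: 0.0
[-0.22  0.12  1.77  0.    1.25  0.04] [0.25156193 0.9678347  0.00354738]
cover {'position': [254.9, 99.1], 'confidence': 0.95} [ 0.61631617 -0.02575601  0.068     ]
```

View pics/w2.png

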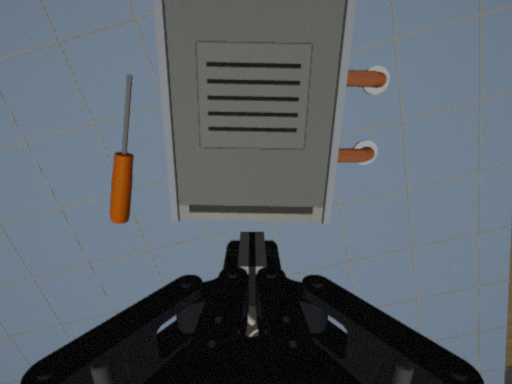

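The wrist view shows the cover's block, near face (200,147)–(306,149), and the opening's -y edge (190,213)–(313,214). The fingers are shut and well placed. I compute the box pose from this nearer picture.

```bash
python3 - <<'E'
from h import *
s=readout.sense()
for n,p,z in(("edgeL",(190,213),.068),("edgeR",(313,214),.068),("cornL",(173,221),.068),("cornR",(328,222),.068),("blkL",(200,148),.09),("blkR",(306,149),.09),("blkTL",(196,42),.09),("blkTR",(311,44),.09),("railLfar",(155,10),.076),("railRfar",(353,10),.076),("rLn",(172,208),.076),("rRn",(333,208),.076)):
    print(n,watt(s,p,z)[:2].round(4))
E
```

```text
edgeL [ 0.5029 -0.1394]
edgeR [ 0.647  -0.1794]
cornL [ 0.4792 -0.1441]
cornR [ 0.6628 -0.1947]
blkL [ 0.5449 -0.0646]
blkR [ 0.6512 -0.0942]
blkTL [0.5726 0.0299]
blkTR [0.675  0.0007]
railLfar [0.5422 0.0683]
railRfar [0.7218 0.0201]
rLn [ 0.4873 -0.125 ]
rRn [ 0.6702 -0.174 ]
```

```bash
python3 - <<'E'
from h import *
m=cams.camera_model("wrist");K=np.array(m["mtx"]);M=np.array(m["mount"])
d=M[:3,:3]@np.linalg.inv(K)@np.array([252,233,1.])
for x in(.011,0,-.011):
    print(x,(M[:3,3]+d*(x-M[0,3])/d[0]).round(4))
E
python3 -m handwheel '[{"x":0,"y":0,"z":-2.7,"spin":0},{"x":0,"y":0,"z":-2.7,"spin":0},{"x":0,"y":0,"z":-2.7,"spin":0},{"x":0,"y":0,"z":-2.7,"spin":0},{"x":0,"y":0,"z":-2.7,"spin":0}]'
```

```text
0.011 [0.011  0.0008 0.0046]
0 [0.     0.0008 0.0256]
-0.011 [-0.011   0.0009  0.0466]
clock: 2.98
tool_pos: [0.5875, -0.111, 0.1065]
ee_rot: [0.794, 0.608, 0.0, 0.0]
force: [-0.1, -0.3, -0.3]
finger_gap: 0.0003
gripper_force: 0.0
```

```bash
python3 -m handwheel '[{"x":0,"y":0,"z":-0.8,"spin":0},{"x":0,"y":0,"z":-0.65,"spin":0},{"x":0,"y":0,"z":0,"spin":0}]'
python3 -m handwheel '[{"x":0.26,"y":0.96,"z":0,"spin":0},{"x":0.26,"y":0.96,"z":0,"spin":0},{"x":0.26,"y":0.96,"z":0,"spin":0},{"x":0.26,"y":0.96,"z":0,"spin":0},{"x":0.26,"y":0.96,"z":0,"spin":0}]'
```

```text
clock: 3.23
tool_pos: [0.5874, -0.11, 0.0921]
ee_rot: [0.794, 0.608, -0.001, -0.001]
force: [-0.1, 0.2, 0.3]
finger_gap: -0.0002
gripper_force: 0.0
clock: 3.65
tool_pos: [0.6027, -0.0602, 0.0943]
ee_rot: [0.793, 0.609, 0.001, 0.001]
force: [-0.8, -2.1, 1.4]
finger_gap: -0.0003
gripper_force: 1.4
```

```bash
for i in 1 ; do python3 -m handwheel '[{"x":0.26,"y":0.96,"z":-0.1,"spin":0},{"x":0.26,"y":0.96,"z":0,"spin":0},{"x":0.26,"y":0.96,"z":0,"spin":0},{"x":0.26,"y":0.96,"z":0,"spin":0},{"x":0.26,"y":0.96,"z":0,"spin":0}]'; done
python3 -m handwheel '[{"x":0.26,"y":0.96,"z":0,"spin":0},{"x":0.26,"y":0.96,"z":0,"spin":0},{"x":0.26,"y":0.96,"z":0,"spin":0},{"x":0.26,"y":0.96,"z":0,"spin":0},{"x":0.26,"y":0.96,"z":0,"spin":0}]'
python3 -m handwheel '[{"x":0.26,"y":0.96,"z":0,"spin":0},{"x":0.26,"y":0.96,"z":0,"spin":0},{"x":0.26,"y":0.96,"z":0,"spin":0},{"x":0.26,"y":0.96,"z":0,"spin":0},{"x":0.26,"y":0.96,"z":0,"spin":0}]'
```

```text
clock: 4.07
tool_pos: [0.615, -0.0123, 0.092]
ee_rot: [0.793, 0.609, 0.0, 0.0]
force: [-0.2, -4.5, 2.7]
finger_gap: 0.0
gripper_force: 2.0
clock: 4.48
tool_pos: [0.6279, 0.0357, 0.0918]
ee_rot: [0.793, 0.609, 0.0, 0.0]
force: [1.1, -4.3, 1.8]
finger_gap: -0.0002
gripper_force: 2.1
clock: 4.9
tool_pos: [0.6406, 0.0837, 0.0916]
ee_rot: [0.793, 0.609, -0.0, 0.0]
force: [1.6, -4.5, 1.8]
finger_gap: 0.0003
gripper_force: 2.0
```

```bash
python3 -m handwheel '[{"x":0.2,"y":0.73,"z":0,"spin":0},{"x":0.2,"y":0.73,"z":0,"spin":0},{"x":0.16,"y":0.58,"z":0,"spin":0},{"x":0.13,"y":0.48,"z":0,"spin":0},{"x":0.1,"y":0.38,"z":0,"spin":0}]'
python3 -m handwheel '[{"x":0.05,"y":0.19,"z":0,"spin":0},{"x":0.05,"y":0.19,"z":0,"spin":0},{"x":0.05,"y":0.19,"z":0,"spin":0}]'
```

```text
clock: 5.32
tool_pos: [0.6482, 0.1126, 0.0915]
ee_rot: [0.793, 0.609, -0.0, -0.0]
force: [1.8, -4.7, 1.4]
finger_gap: 0.0003
gripper_force: 1.7
clock: 5.57
tool_pos: [0.6496, 0.1177, 0.0915]
ee_rot: [0.793, 0.609, -0.0, -0.0]
force: [0.8, -3.1, 0.5]
finger_gap: 0.0002
gripper_force: 1.4
```

```bash
python3 -m handwheel '[{"x":0.05,"y":0.19,"z":0,"spin":0},{"x":0.05,"y":0.19,"z":0,"spin":0}]'
```

```text
clock: 5.73
tool_pos: [0.6505, 0.1215, 0.0915]
ee_rot: [0.793, 0.609, -0.0, -0.0]
force: [1.8, -2.7, -0.8]
finger_gap: 0.0
gripper_force: 1.2
```

```bash
python3 -m handwheel '[{"x":0.05,"y":0.19,"z":0,"spin":0},{"x":0.05,"y":0.19,"z":0,"spin":0}]'
python3 -m handwheel '[{"x":0.03,"y":0.1,"z":0,"spin":0},{"x":0,"y":0,"z":0,"spin":0}]'
```

```text
clock: 5.9
tool_pos: [0.6516, 0.1255, 0.0916]
ee_rot: [0.793, 0.609, -0.0, -0.0]
force: [1.2, -3.6, -0.6]
finger_gap: 0.0002
gripper_force: 1.0
clock: 6.07
tool_pos: [0.6518, 0.1268, 0.0916]
ee_rot: [0.793, 0.609, -0.0, -0.0]
force: [0.7, -1.1, 0.4]
finger_gap: -0.0
gripper_force: 0.4
```

```bash
python3 -m handwheel '[{"x":0.05,"y":0.19,"z":0,"spin":0},{"x":0.05,"y":0.19,"z":0,"spin":0}]'
python3 -m handwheel '[{"x":0.03,"y":0.1,"z":0,"spin":0},{"x":0.03,"y":0.1,"z":0,"spin":0}]'
```

```text
clock: 6.23
tool_pos: [0.6523, 0.1287, 0.0916]
ee_rot: [0.793, 0.609, -0.002, 0.001]
force: [-2.0, -11.8, 2.6]
finger_gap: -0.0002
gripper_force: 5.8
clock: 6.4
tool_pos: [0.6524, 0.1288, 0.0916]
ee_rot: [0.793, 0.609, -0.003, 0.001]
force: [-3.7, -15.0, 4.8]
finger_gap: -0.0002
gripper_force: 7.6
```

```bash
python3 - <<'E'
from h import *
im=cams.camera("top");cv2.imwrite("pics/c1.png",cv2.resize(im[60:240,70:330],None,fx=3,fy=3,interpolation=cv2.INTER_CUBIC)[:,:,::-1])
E
```

```text
(no output)
```

View pics/c1.png

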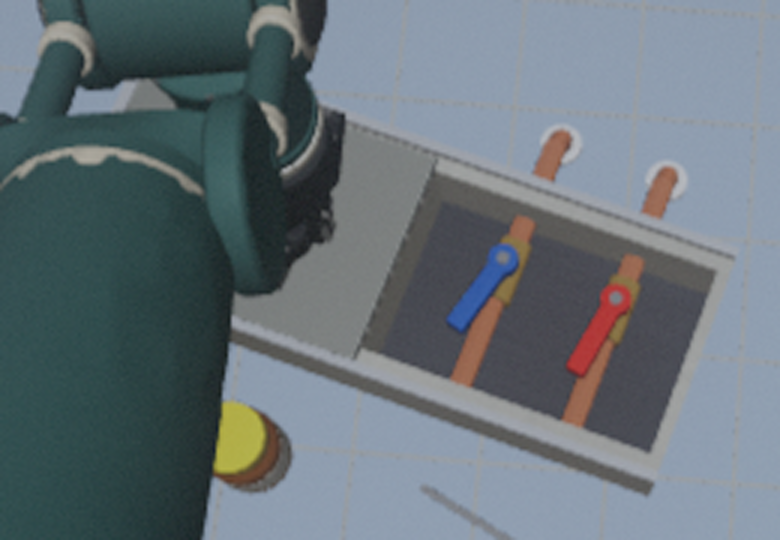

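The cover is against the stop: the force rose to 15 N with no further motion. Its trailing edge (435,160)–(360,355) lies at the opening's deck edge. Red is the -y valve, stem at crop (615,298) and tip at (578,370). Blue's stem is at (502,257). I back off, rise, and look from above the -y end.

```bash
python3 -m handwheel '[{"x":-0.5,"y":-1.9,"z":0,"spin":0},{"x":-0.5,"y":-1.9,"z":2,"spin":0},{"x":-0.9,"y":-2.7,"z":3,"spin":0},{"x":-0.9,"y":-2.7,"z":3,"spin":0},{"x":-0.9,"y":-2.7,"z":3,"spin":0}]'
python3 -m handwheel '[{"x":-1.1,"y":-3,"z":0,"spin":0},{"x":-1.1,"y":-3,"z":0,"spin":0},{"x":-1,"y":-3,"z":0,"spin":0},{"x":-1,"y":-3,"z":0,"spin":0},{"x":-1,"y":-3,"z":0,"spin":0}]'
python3 -m handwheel '[{"x":0,"y":0,"z":0,"spin":0},{"x":0,"y":0,"z":0,"spin":0},{"x":0,"y":0,"z":0,"spin":0}]'
python3 - <<'E'
from h import *
import sys
s=readout.sense();im=cams.camera("wrist");cv2.imwrite("pics/w3.png",im[:,:,::-1])
cams.camera("top")
for c in("wrist","top"):
  for l,z in(("opening",.068),("deck",.068),("cover",.068),("red_tip",.053),("blue_tip",.053),("red_valve",.004),("blue_valve",.004)):
    for q in pinpoint(c,l)[:1]:print(c,l,q,(watt(s,q["position"],z) if c=="wrist" else at(c,q["position"],z)).round(4))
print(at("top",(275,159.3),.06),at("top",(237.3,145.7),.06),"tip",at("top",(262.5,183.3),.06))
E
```

```text
clock: 6.87
tool_pos: [0.6158, 0.013, 0.2025]
ee_rot: [0.793, 0.609, -0.0, -0.001]
force: [1.5, -0.3, 0.8]
finger_gap: 0.0003
gripper_force: 0.0
clock: 7.28
tool_pos: [0.5642, -0.1374, 0.2022]
ee_rot: [0.793, 0.609, 0.001, -0.0]
force: [1.2, -0.8, 0.1]
finger_gap: -0.0001
gripper_force: 0.0
clock: 7.53
tool_pos: [0.5649, -0.1363, 0.2019]
ee_rot: [0.794, 0.608, 0.001, -0.0]
force: [-0.1, 0.8, 0.5]
finger_gap: -0.0003
gripper_force: 0.0
wrist opening {'position': [273.1, 71.1], 'confidence': 0.85} [ 0.6111 -0.0404  0.068 ]
wrist blue_tip {'position': [233.9, 1.8], 'confidence': 0.71} [0.5924 0.024  0.053 ]
wrist red_valve {'position': [293.9, 126.6], 'confidence': 0.97} [ 0.6266 -0.1012  0.004 ]
wrist blue_valve {'position': [295.6, 33.7], 'confidence': 0.74} [ 0.6488 -0.0068  0.004 ]
top opening {'position': [249.1, 163.2], 'confidence': 0.82} [ 0.6065 -0.0393  0.068 ]
top cover {'position': [155.2, 129.6], 'confidence': 0.77} [0.6683 0.1822 0.068 ]
top red_tip {'position': [261.2, 182.8], 'confidence': 0.64} [ 0.5672 -0.07    0.053 ]
top red_valve {'position': [274.9, 166.2], 'confidence': 0.54} [ 0.6226 -0.0982  0.004 ]
[ 0.62290045 -0.09681521  0.06      ] [ 0.64806252 -0.00824033  0.06      ] tip [ 0.56456713 -0.07312139  0.06      ]
```

View pics/w3.png

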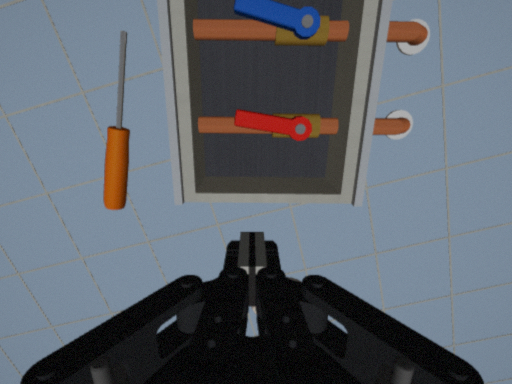

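Red's stem is at (300,128) and its lever end at (237,118). Blue's stem is at (308,21), and the opening's -y edge runs along row 192. I convert these and plan the push.

```bash
python3 - <<'E'
from h import *
s=readout.sense()
for n,p,z in(("redstem",(300,128),.062),("bluestem",(308,21),.062),("redtip",(236,118),.06),("edgeL",(195,191),.068),("edgeR",(342,193),.068)):print(n,watt(s,p,z)[:2].round(4))
v=np.array([.262,.965]);u=np.array([.965,-.262])
S=np.array([.6245,-.098])
for a in (0.1,0.2):print("tip",S+.065*(-np.cos(a)*u+np.sin(a)*v))
E
```

```text
redstem [ 0.6247 -0.0971]
bluestem [ 0.6499 -0.0098]
redtip [ 0.567 -0.072]
edgeL [ 0.5069 -0.1305]
edgeR [ 0.6522 -0.1717]
tip [ 0.56378853 -0.07479303]
tip [ 0.56640866 -0.06884793]
```

```bash
python3 -m handwheel '[{"x":0.63,"y":2,"z":-2.5,"spin":0},{"x":0,"y":0,"z":-3,"spin":0},{"x":0,"y":0,"z":-3,"spin":0},{"x":0,"y":0,"z":-3,"spin":0},{"x":0,"y":0,"z":-1.5,"spin":0}]'
python3 -m handwheel '[{"x":0,"y":0,"z":-0.7,"spin":0},{"x":0,"y":0,"z":-0.5,"spin":0},{"x":0,"y":0,"z":0,"spin":0}]'
cat > plan.py <<'E'
from h import *
import sys
v=np.array([.262,.965]);u=np.array([.965,-.262]);S=np.array([.624,-.0975])
def C(a,r=.045,d=.017):
    return S+u*(-r*np.cos(a)-d*np.sin(a))+v*(r*np.sin(a)-d*np.cos(a))
s=readout.sense();p=s["tool_pos"][:2];w=p-S;print("now own rel",u@w,v@w,"z",s["tool_pos"][2])
for deg in range(0,97,6):
    c=C(np.radians(deg));print(deg,c.round(4),((c-p)*100).round(2));p=c
E
python3 plan.py
```

```text
clock: 8.75
tool_pos: [0.5684, -0.1163, 0.0679]
ee_rot: [0.793, 0.609, -0.002, -0.002]
force: [-1.2, 0.4, -0.8]
finger_gap: 0.0
gripper_force: 0.0
clock: 9.0
tool_pos: [0.5709, -0.117, 0.0594]
ee_rot: [0.793, 0.609, -0.0, -0.0]
force: [0.7, 1.1, -0.1]
finger_gap: -0.0
gripper_force: 0.0
now own rel -0.046149854838864475 -0.032728522753821376 z 0.05939211953301912
0 [ 0.5761 -0.1021] [0.52 1.49]
6 [ 0.5759 -0.0971] [-0.02  0.5 ]
12 [ 0.5762 -0.0921] [0.03 0.5 ]
18 [ 0.577  -0.0871] [0.08 0.5 ]
24 [ 0.5784 -0.0822] [0.13 0.49]
30 [ 0.5802 -0.0776] [0.18 0.47]
36 [ 0.5826 -0.0731] [0.23 0.45]
42 [ 0.5853 -0.0689] [0.28 0.42]
48 [ 0.5885 -0.065 ] [0.32 0.39]
54 [ 0.5921 -0.0615] [0.36 0.35]
60 [ 0.5961 -0.0583] [0.39 0.31]
66 [ 0.6003 -0.0556] [0.42 0.27]
72 [ 0.6048 -0.0534] [0.45 0.22]
78 [ 0.6095 -0.0516] [0.47 0.18]
84 [ 0.6144 -0.0504] [0.49 0.13]
90 [ 0.6194 -0.0496] [0.5  0.07]
96 [ 0.6244 -0.0494] [0.5  0.02]
```

```bash
python3 -m handwheel '[{"x":0.26,"y":0.75,"z":0,"spin":0},{"x":0.26,"y":0.75,"z":0,"spin":0},{"x":-0.02,"y":0.5,"z":0,"spin":-6},{"x":0.03,"y":0.5,"z":0,"spin":-6},{"x":0.08,"y":0.5,"z":0,"spin":-6}]'
python3 -m handwheel '[{"x":0.13,"y":0.49,"z":0,"spin":-6},{"x":0.18,"y":0.47,"z":0,"spin":-6},{"x":0.23,"y":0.45,"z":0,"spin":-6}]'; python3 plan.py | head -1
```

```text
clock: 9.42
tool_pos: [0.5788, -0.0869, 0.0617]
ee_rot: [0.88, 0.475, 0.001, 0.002]
force: [0.6, -2.3, 0.1]
finger_gap: -0.0
gripper_force: 1.2
clock: 9.67
tool_pos: [0.5839, -0.0728, 0.0617]
ee_rot: [0.943, 0.332, 0.001, 0.001]
force: [-1.0, -3.5, 0.1]
finger_gap: -0.0004
gripper_force: 1.2
now own rel -0.045177190609495384 0.013364360983671959 z 0.06168343823106006
```

```bash
python3 -m handwheel '[{"x":0.28,"y":0.42,"z":-0.15,"spin":-6},{"x":0.32,"y":0.39,"z":0,"spin":-6},{"x":0.36,"y":0.35,"z":0,"spin":-6},{"x":0.39,"y":0.31,"z":0,"spin":-6},{"x":0.42,"y":0.27,"z":0,"spin":-6}]'
python3 -m handwheel '[{"x":0.45,"y":0.22,"z":0,"spin":-6},{"x":0.47,"y":0.18,"z":0,"spin":-6},{"x":0,"y":0,"z":0,"spin":0}]'; python3 plan.py | head -1
```

```text
clock: 10.08
tool_pos: [0.6009, -0.0549, 0.0599]
ee_rot: [0.997, 0.076, 0.001, 0.0]
force: [-2.1, -1.3, 0.7]
finger_gap: -0.0
gripper_force: 1.2
clock: 10.33
tool_pos: [0.6108, -0.0507, 0.0598]
ee_rot: [1.0, -0.027, 0.001, 0.0]
force: [-0.5, 0.9, 1.4]
finger_gap: 0.0
gripper_force: 0.1
now own rel -0.024996759396036204 0.04174189384927431 z 0.059803805821058695
```

Rel x = -25 mm puts the lever near 80°. I push on toward own +x in small steps until the stop shows in the force.

```bash
python3 -m handwheel '[{"x":0.4,"y":0.08,"z":0,"spin":-6},{"x":0.3,"y":-0.05,"z":0,"spin":-6},{"x":0.2,"y":-0.05,"z":0,"spin":0}]'; python3 plan.py | head -1
python3 -m handwheel '[{"x":0.2,"y":-0.05,"z":0,"spin":0},{"x":0,"y":0,"z":0,"spin":0}]'; python3 plan.py | head -1
```

```text
clock: 10.58
tool_pos: [0.6179, -0.0503, 0.059]
ee_rot: [0.991, -0.13, -0.001, -0.001]
force: [-6.9, 3.7, 5.5]
finger_gap: -0.0003
gripper_force: 4.0
now own rel -0.018212701802836587 0.043951370142002136 z 0.05903852611268147
clock: 10.75
tool_pos: [0.6181, -0.0505, 0.0589]
ee_rot: [0.992, -0.128, -0.003, -0.001]
force: [-8.7, 4.6, 7.0]
finger_gap: -0.0002
gripper_force: 4.9
now own rel -0.018052072211055186 0.04380034760827117 z 0.05885607907667806
```

The force is 10 N with no motion, so the lever is at its stop. I back off, rise, move clear and check.

```bash
python3 -m handwheel '[{"x":-0.8,"y":0.1,"z":0,"spin":0},{"x":-0.8,"y":0.1,"z":0,"spin":0},{"x":0,"y":0,"z":3,"spin":0},{"x":0,"y":0,"z":4,"spin":0},{"x":0,"y":0,"z":4,"spin":0}]'
python3 -m handwheel '[{"x":-1.5,"y":-3.5,"z":3,"spin":0},{"x":-1.5,"y":-3.5,"z":1,"spin":0},{"x":-1.5,"y":-3.5,"z":0,"spin":0},{"x":-1.5,"y":-3.5,"z":0,"spin":0},{"x":-1.5,"y":-3.5,"z":0,"spin":0}]'
python3 -m handwheel '[{"x":-1.5,"y":-3.5,"z":0,"spin":0},{"x":-1.5,"y":-3.5,"z":0,"spin":0},{"x":-1.5,"y":-3.5,"z":0,"spin":0},{"x":0,"y":0,"z":0,"spin":0},{"x":0,"y":0,"z":0,"spin":0}]'
python3 - <<'E'
from h import *
im=cams.camera("top");cv2.imwrite("pics/c2.png",cv2.resize(im[60:240,70:330],None,fx=3,fy=3,interpolation=cv2.INTER_CUBIC)[:,:,::-1])
for l,z in(("cover",.068),("deck",.068),("red_tip",.053),("blue_tip",.053),("mug",0),("jar",0),("screwdriver",.01)):
    for q in pinpoint("top",l)[:1]:print(l,q,at("top",q["position"],z).round(4))
E
```

```text
clock: 11.17
tool_pos: [0.6027, -0.05, 0.1681]
ee_rot: [0.992, -0.129, -0.001, 0.0]
force: [1.8, -0.8, -0.0]
finger_gap: 0.0001
gripper_force: 0.0
clock: 11.58
tool_pos: [0.531, -0.2217, 0.2054]
ee_rot: [0.992, -0.129, 0.002, 0.001]
force: [0.2, -0.9, 0.1]
finger_gap: -0.0
gripper_force: 0.0
clock: 12.0
tool_pos: [0.4855, -0.3271, 0.2044]
ee_rot: [0.991, -0.131, 0.001, 0.0]
force: [0.4, -0.1, -0.9]
finger_gap: 0.0003
gripper_force: 0.0
cover {'position': [153.4, 128.3], 'confidence': 0.94} [0.6711 0.1867 0.068 ]
red_tip {'position': [247.2, 147.7], 'confidence': 0.79} [ 0.6474 -0.0308  0.053 ]
blue_tip {'position': [221.0, 167.2], 'confidence': 0.7} [0.5961 0.0246 0.053 ]
mug {'position': [377.9, 200.3], 'confidence': 0.95} [ 0.5605 -0.3478  0.    ]
jar {'position': [155.4, 210.1], 'confidence': 0.92} [0.4932 0.1746 0.    ]
screwdriver {'position': [246.5, 243.3], 'confidence': 0.81} [ 0.4321 -0.0472  0.01  ]
```

View pics/c2.png

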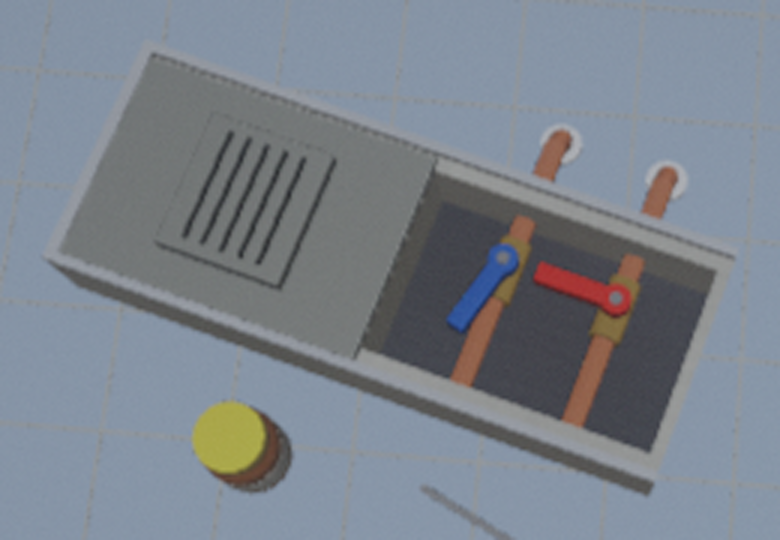

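The cover sits flush against the end stop. The red lever, from (615,298) to (540,272), is parallel to the rails, so it is fully shut. Blue, the jar, the mug and the screwdriver are unmoved, and the arm is clear.

```bash
python3 -c "
from workcell import r
print(r.sign_off())"
```

```text
the job is handed in; nothing more can be done
None
```

I slid the cover fully onto the deck against its stop, then pushed the red valve to its shut stop; the last top picture and position readings show both in place and everything else unmoved, and I handed the job in at about 12 s.

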